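Find the loose battery handle in the charging base

ROBOT

A 6-joint arm with a two-finger parallel gripper is mounted at the origin on the work surface. World frame = base frame: x ahead of the robot, y to its left, z up, the work surface at z = 0. Lengths are in m, angles in rad, forces in N, time in s.
With the tool pointing down it reaches from about 0.35 to 0.975 m from the base axis. Payload 4.9 kg.
Tool frame: the origin (TCP) lies midway between the tips of the shut fingers; the grasp point (between the pads) lies 19 mm behind it; z points along the fingers, y is the direction in which the jaws open and shut (so a half turn about z gives the same grasp; the last joint's range is limited). The gripper opens to 85 mm and grips with 20 to 120 N. Pads are 22 mm wide; open, the fingers measure 114 mm over their backs; the gripper's body (76 mm by 85 mm) begins 54 mm behind the grasp point. The pads swing forward as they close: fully open they stand 13 mm farther back than shut.
Start: joints at [1.15, 0.053, 1.613, -0, 1.476, -0.119], TCP at [0.186, 0.597, 0.208] pointing down, gripper open.
Joint ranges: [-3.01, 3.01], [-1.01, 2.22], [0.06, 2.58], [-1.02, 4.17], [0.09, 2.62], [-3.14, 3.14]. Speed limits (rad/s): [2.57, 2.57, 3.14, 3.14, 3.14, 3.14].

INTERFACE

Orientations are given as a unit quaternion [x, y, z, w].
In Python, from cell import r gives the robot as it stands. The module is installed in compiled form; this text tells all that it offers.
- The arm moves only by the shell command python3 -m jog 'ROWS' [OPENING]. ROWS is a JSON object of lists of equal length, an entry for each row: "xyz": the shift along the world's x, y, z in cm, a list of three; "delta_rot": the turn, a rotation vector about the world's x, y, z in degrees, a list of three. In form: {"xyz": [[dx, dy, dz], ...], "delta_rot": [[ax, ay, az], ...]}. A call has 1 to 10 rows; each row is the pose to reach, as a shift and turn from the pose measured when the call began; what a row does not reach only later rows make up. A row lasts 1/10 s, in which the tool goes at most 50 mm and 8.59 degrees, less where a joint would pass 70% of its speed; a pose out of reach is approached as far as the arm can. A call with a gripper value outside its range is refused whole. OPENING is the opening, from -1 (shut) to 1 (fully open), set as the call begins (- or left out, the last holds). The fingers move at their own pace and stop on an object; the grip force is fixed at half the most. Time passes only in rows, so rows that repeat a pose let the fingers close. It gives the time, the measured TCP pose, the force and the opening at its end, in the units of the state.
- r.get_obs(): the state, without advancing time (a new reading comes with each control period).
- r.grab_frame(name): name is "side" or "top" or "wrist"; returns the picture (480x640x3 uint8, blue, green, red); there is no depth.
- r.camera_params(name): a dict with "fov_y" (degrees; the focal length in pixels is half the picture's height over the tangent of half this angle, whatever the lens; pixels are square), "cx", "cy" (the principal point, pixels), "position" and "orientation" of the camera in the world; the wrist camera has in their place "hand_eye" (4x4, takes a point from camera to tool coordinates, whose origin is the TCP and whose axes are the flange's). Camera axes: x right, y down, z forward; pixel columns grow to the right and rows downward; lengths in m; the calibration is good to about 2 mm. A picture is of the moment at which its call begins: read the wrist's pose just before it. camera_params takes no time and is no camera call.
- r.finish_job(): hands the job in, once; it reports no verdict.
Trained networks look in the newest picture that a camera, given by its name, has taken for a name from the list of things; names that differ only in an ending like _2 or _b are one class to them, and where a whole thing is asked for, a point or a joint stands for the part that bears it (a point fixed in the world has none). Each returns a list of dicts, best first, with "p" (0 to 1); they miss things now and then, are a little off and sometimes report something else, mostly with a low value. They report only what shows in the picture. A call takes as long as a camera call.
- r.recognise(query, camera): "position" ([x, y, z] in m, in world coordinates, good to about 4 mm: the middle of the surface that is visible of it).
- r.outline_of(query, camera): "region" (480x640 bool, what is visible of it).
The state is a dict: "time_s": time; "joints": joint angles; "qvel": joint speeds; "joint_efforts": joint torques, N m; "tcp_pos": TCP position; "tcp_rot": TCP orientation; "ft_force": force on the tool from outside, world axes, zero at the start; "moment": the same for the moment, N m; "finger_gap": finger opening in m.
Only numpy, scipy, OpenCV 4.12 (cv2) and the standard library are available. Lean on these libraries where they do the work, as an engineer would, in place of code of your own. Each camera call takes 0.05 s, during which the arm holds its last target.

TASK

One of the three battery handles has lost its latch and sits loose in its charging well, while the other two are latched and must stay there. Feel for it by taking hold of a handle and gently rocking it to the robot's left and then to its right as far as it goes without forcing; when you find the one with play (rocked over to both sides, left first, while still down in its well), lift it out and set it down gently in the orange repair box. Do not pull or strain the latched ones, and leave the stapler, the sanitiser bottle and the mug alone.

Things in the scene. Friction and masses are not known exactly. Their poses are not given: they have to be found in the camera images.
- charger: White charging base fixed to the desk, 84 x 276 mm, flat top 64 mm high. Origin: centre of its underside. Its y axis runs along the row of three wells, +y to the robot's left (turned by at most 0.3 rad). A limp black rubber seal hides each well. In each stands one upright black handle, 28 mm round, 140 mm long, top 148 mm above the desk, foot on the well floor 8 mm above the desk; all look alike.
- well_1 (a point): Centre of the mouth of the left (+y) well, level with the base's top; the axis of the upright handle (0.11 to 0.21 kg) in it passes through it. Two of the three handles are latched: pushed sideways with 4 N at 50 mm above the base they give 1 mm (never over 3), and they cannot be pulled out.
- well_2 (a point): Centre of the mouth of the middle well, 90 mm from well_1. The loose handle, in any of the three wells, gives way under 1 to 4 N until its shaft meets the edge of the well mouth, 5 to 12 mm to either side at 50 mm above the base (least if gripped stiffly and shifted upright); let go, it rights itself. Once about upright it comes straight up freely.
- well_3 (a point): Centre of the mouth of the right (-y) well, 90 mm from well_2. More than 45 N between the handles and the base is damage, and the lever multiplies a sideways push high on a latched handle three to four times: push slowly, with 4 to 6 N.
- repair_box: Orange open box fixed to the desk, outside 80 x 80 mm, 60 mm high, walls and floor 5 mm thick; the inside is 70 x 70 mm. Origin: centre of its underside. A handle may stand or lean in it.
- stapler: Black stapler, 130 mm long (x), 32 mm wide, 55 mm high, loose on the desk; origin: centre of its underside. Leave alone.
- sanitiser: Clear pump bottle, 60 mm in diameter, 170 mm high, loose on the desk; origin: centre of its underside. Leave alone.
- mug: Blue mug, 76 mm in diameter, 90 mm high, handle on its +y side, loose on the desk; origin: centre of its underside. Leave alone.

How it is judged:
On the way, in this order (a step that is already met when the one before it is completed fails the run):
1. the loose handle is rocked to the robot's left until it leans on the edge of its well (contact force between any of charger_c3, charger_c4, charger_c5 and anything else above 0.5 N and contact force between charger and the fingers below 0.1 N), for 0.1 s.
2. the loose handle is rocked to the robot's right until it leans on the edge of its well (contact force between any of charger_c6, charger_c7, charger_c8 and anything else above 0.5 N and contact force between charger and the fingers below 0.1 N), for 0.1 s.
At the end, for the whole second after the job is handed in: The loose handle rests with its weight (0.3 to 4 N) on the floor of the orange repair box, its well is empty, and the two latched handles still stand on the floors of their wells (contact force between repair_box_c0 and anything else between 0.3 and 4 N and ((contact force between charger_c0 and anything else below 0.05 N and contact force between each of charger_c1, charger_c2 and anything else above 0.3 N) or (contact force between each of charger_c0, charger_c2 and anything else above 0.3 N and contact force between charger_c1 and anything else below 0.05 N) or (contact force between each of charger_c0, charger_c1 and anything else above 0.3 N and contact force between charger_c2 and anything else below 0.05 N))); the robot touches nothing.
It fails at once if the handles and the charging base strained against each other, or the base pressed, with more than 45 N (contact force between charger and anything else above 45 N).
It fails at once if the floor of the repair box struck or pressed with more than 30 N (set it down gently) (contact force between repair_box_c0 and anything else above 30 N).
It fails at once if the stapler, sanitiser bottle or mug moved by more than 20 mm (distance of any of stapler, sanitiser, mug from where it was at the start of the episode above 0.02 m).
It also fails if it takes over 72 s, if anything falls off the work surface, if the arm or the gripper's body presses on something with over 40 N, if the wrist force passes 120 N, or if a joint passes its speed limit or range.

## Working session

There is one attempt and no reset: what is moved stays moved. The work goes in short steps, Python scripts to look and compute and a shell command to move; the robot and the scene stay as the last step left them, time stands still between calls to the robot, and variables do not carry over. Pictures are saved under pics/ and viewed, and the job is handed in when it is done.

```bash
mkdir -p pics
cat > h.py <<'E'
from cell import r
import numpy as np, cv2
from scipy.spatial.transform import Rotation as R
def pix2(cam,u,v,z):
    c=r.camera_params(cam); f=240/np.tan(np.radians(c['fov_y'])/2)
    d=R.from_quat(c['orientation']).apply([(u-c['cx'])/f,(v-c['cy'])/f,1]) if np.shape(c['orientation'])==(4,) else np.array(c['orientation'])@[(u-c['cx'])/f,(v-c['cy'])/f,1]
    p=np.array(c['position']); return p+d*(z-p[2])/d[2]
E
python3 - <<'E'
from h import *
o=r.get_obs(); print(o)
for c in ['top','side']:
    cv2.imwrite(f'pics/{c}0.png',r.grab_frame(c)); print(c,r.camera_params(c))
    for q in ['charger','well_1','repair_box','stapler','sanitiser','mug']:
        print(q,[(np.round(d['position'],3).tolist(),round(d['p'],2)) for d in r.recognise(q,c)][:4])
print(r.get_obs()['time_s'])
E
```

```text
{'time_s': 0.0, 'joints': array([ 1.14999026e+00,  5.33905852e-02,  1.61425807e+00, -2.36320705e-05,
        1.47598721e+00, -1.19001601e-01]), 'qvel': array([-0.00061353,  0.00136062,  0.00019011,  0.00044911,  0.00212627,
       -0.00108842]), 'joint_efforts': array([ 2.50899584e-04, -3.93667138e+01, -3.70181179e+01, -4.92718596e-05,
        6.78619574e-03, -4.99102839e-06]), 'tcp_pos': array([0.18551609, 0.59614863, 0.20656361]), 'tcp_rot': array([ 1.50328979e-01,  9.88635501e-01, -9.87757317e-04, -2.61063980e-04]), 'ft_force': array([-0.06876548,  0.48439513,  0.35995164]), 'moment': array([-0.00700401,  0.02983707,  0.04314778]), 'finger_gap': 0.0853316922093432}
top {'fov_y': 49.30785319199487, 'cx': 319.47981985828295, 'cy': 242.340898925548, 'position': array([ 0.53393373, -0.03335622,  1.16655867]), 'orientation': array([-0.70429379,  0.70929749, -0.02186153,  0.01973334])}
charger [([0.551, 0.003, 0.062], 0.88)]
well_1 [([0.554, 0.003, 0.066], 0.84)]
repair_box [([0.471, -0.297, 0.001], 0.8)]
stapler [([0.719, -0.126, 0.044], 0.89)]
sanitiser [([0.721, 0.141, 0.119], 0.9)]
mug [([0.715, -0.352, 0.042], 0.86), ([0.721, 0.14, 0.124], 0.67)]
side {'fov_y': 56.30419423428426, 'cx': 316.2792803431711, 'cy': 241.38226922471625, 'position': array([0.26258614, 0.54475975, 0.5370765 ]), 'orientation': array([-0.24543948,  0.84177364, -0.4644429 ,  0.12437601])}
charger [([0.528, 0.068, 0.059], 0.67)]
well_1 [([0.528, 0.072, 0.064], 0.69)]
repair_box [([0.468, -0.262, 0.036], 0.77)]
stapler [([0.718, -0.115, 0.026], 0.93)]
sanitiser [([0.71, 0.163, 0.092], 0.73)]
mug [([0.7, -0.327, 0.059], 0.87)]
0.7
```

View pics/top0.png

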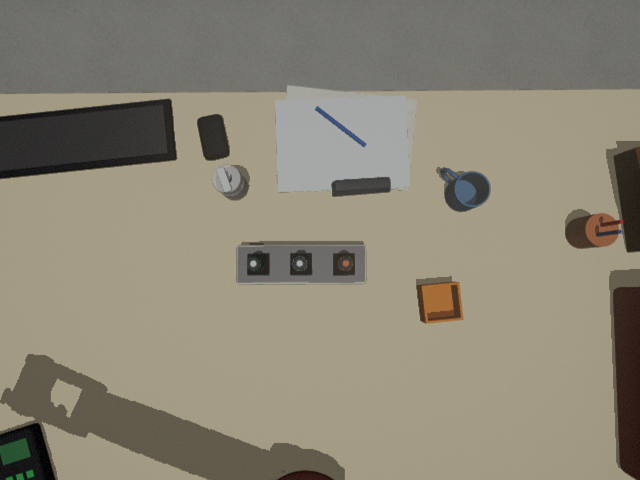

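View pics/side0.png

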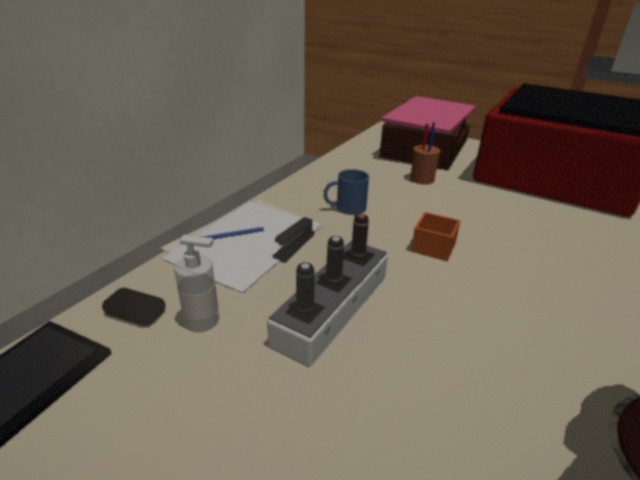

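Run:
```python
from h import *
im=cv2.imread('pics/top0.png'); 
cv2.imwrite('pics/top0z.png',cv2.resize(im[225:335,220:480],None,fx=3,fy=3,interpolation=cv2.INTER_CUBIC))
r.grab_frame('top')
for q,z in [('charger',.064),('repair_box',.06)]:
    m=r.outline_of(q,'top')[0]['region'].astype(np.uint8)
    rc=cv2.minAreaRect(np.argwhere(m)[:,::-1].astype(np.float32)); b=cv2.boxPoints(rc)
    P=np.array([pix2('top',u,v,z) for u,v in b]);print(q,b.round(1).tolist(),P.round(3).tolist(),'c',P.mean(0).round(4),np.linalg.norm(P-np.roll(P,1,0),axis=1).round(3))
for u,v in [(254,264),(299,264),(345,263)]: print(pix2('top',u,v,.148).round(4))
```

```text
charger [[236.0, 244.0], [366.0, 244.0], [366.0, 285.0], [236.0, 285.0]] [[0.597, 0.139, 0.064], [0.595, -0.135, 0.064], [0.508, -0.134, 0.064], [0.51, 0.139, 0.064]] c [0.5525 0.0023 0.064 ] [0.086 0.274 0.086 0.273]
repair_box [[416.1000061035156, 284.79998779296875], [459.0, 280.20001220703125], [463.20001220703125, 319.3999938964844], [420.29998779296875, 324.0]] [[0.508, -0.24, 0.06], [0.517, -0.331, 0.06], [0.435, -0.338, 0.06], [0.426, -0.248, 0.06]] c [ 0.4712 -0.2893  0.06  ] [0.083 0.091 0.083 0.091]
[0.5526 0.0911 0.148 ]
[0.552  0.0035 0.148 ]
[ 0.5533 -0.086   0.148 ]
```

View pics/top0z.png

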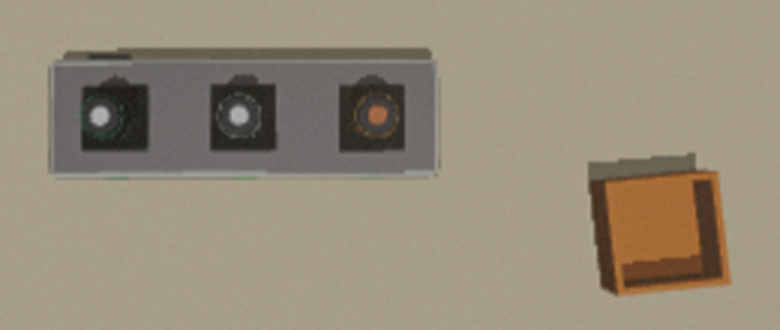

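```bash
python3 -m jog '{"xyz":[[2,-4,3],[4,-8,6],[6,-12,9],[8,-16,10],[10,-20,10],[12,-24,10],[15,-28,10],[17,-32,10],[19,-36,10],[21,-40,10]],"delta_rot":[[0,0,2],[0,0,4],[0,0,6],[0,0,8],[0,0,10],[0,0,12],[0,0,14],[0,0,16],[0,0,17.3],[0,0,17.3]]}' 0.0
python3 - <<'E'
from h import *
for p in [(442.3,302.3,.06),(258.3,264.3,.064),(301,264.3,.064),(344,264,.064)]: print(pix2('top',*p).round(4))
print(r.camera_params('wrist'))
E
```

```text
time_s: 1.85
tcp_pos: [0.3962, 0.195, 0.3081]
tcp_rot: [-0.0, 1.0, 0.0, 0.001]
ft_force: [-0.3, -0.4, 0.1]
finger_gap: 0.0426
[ 0.4707 -0.2948  0.06  ]
[0.5534 0.0923 0.064 ]
[0.5528 0.0024 0.064 ]
[ 0.5528 -0.0883  0.064 ]
{'fov_y': 70.0435694316281, 'cx': 324.23717329497595, 'cy': 238.07330483811225, 'hand_eye': array([[ 8.73653430e-04, -9.66646582e-01, -2.56112517e-01,
         6.51544955e-02],
       [ 9.99999219e-01,  6.15750583e-04,  1.08717666e-03,
         3.57331878e-04],
       [-8.93214172e-04, -2.56113267e-01,  9.66646366e-01,
        -1.66431039e-01],
       [ 0.00000000e+00,  0.00000000e+00,  0.00000000e+00,
         1.00000000e+00]])}
```

```bash
python3 -m jog '{"xyz":[[3,-5,0],[6,-9,-1],[9,-13,-2],[11,-17,-4],[13,-21,-5.5],[14.5,-25,-6.5],[15.7,-28.2,-7],[15.7,-28.2,-7],[15.7,-28.2,-7]],"delta_rot":[[0,0,0],[0,0,0],[0,0,0],[0,0,0],[0,0,0],[0,0,0],[0,0,0],[0,0,0],[0,0,0]]}' -0.1
python3 - <<'E'
from h import *
o=r.get_obs();print(o['tcp_pos'],o['tcp_rot'],o['ft_force'],o['finger_gap'])
cv2.imwrite('pics/w1.png',r.grab_frame('wrist'))
E
```

```text
time_s: 2.75
tcp_pos: [0.5532, -0.0874, 0.2378]
tcp_rot: [0.0, 1.0, 0.001, 0.0]
ft_force: [0.1, 0.2, 0.2]
finger_gap: 0.0386
[ 0.55316383 -0.08740784  0.23782298] [4.30350237e-04 9.99999756e-01 5.33427311e-04 1.34686301e-04] [0.06111497 0.23422234 0.16247186] 0.03864980723769586
```

View pics/w1.png

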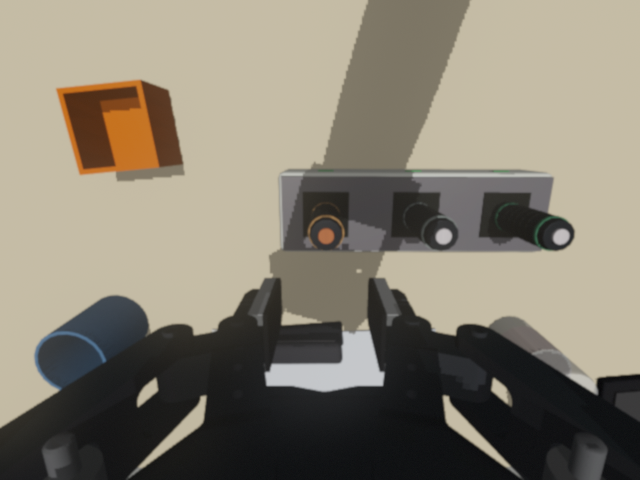

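```bash
cat >> h.py <<'E'
def wpix(u,v,z,pos,q):
    c=r.camera_params('wrist'); f=240/np.tan(np.radians(c['fov_y'])/2); H=c['hand_eye']
    Rw=R.from_quat(q); d=Rw.apply(H[:3,:3]@[(u-c['cx'])/f,(v-c['cy'])/f,1]); p=pos+Rw.apply(H[:3,3])
    return p+d*(z-p[2])/d[2]
E
python3 - <<'E'
from h import *
p=np.array([ 0.55316383,-0.08740784,0.23782298]);q=[4.30350237e-04,9.99999756e-01,5.33427311e-04,1.34686301e-04]
for a in [(326,236,.148),(443,236,.148),(561,237,.148),(326,215,.064),(416,214.5,.064),(505,214.5,.064),(62,89,.06),(140,81,.06),(160,167,.06),(80,174,.06)]: print(wpix(*a,p,q).round(4))
im=cv2.imread('pics/w1.png');cv2.imwrite('pics/w1z.png',cv2.resize(im[160:280,270:590],None,fx=2.4,fy=2.4))
E
```

```text
[ 0.5543 -0.0853  0.148 ]
[0.5543 0.0052 0.148 ]
[0.5552 0.0967 0.148 ]
[ 0.5541 -0.0847  0.064 ]
[0.5536 0.0062 0.064 ]
[0.5537 0.0961 0.064 ]
[ 0.4356 -0.3306  0.06  ]
[ 0.4287 -0.2571  0.06  ]
[ 0.5068 -0.2482  0.06  ]
[ 0.5136 -0.3281  0.06  ]
```

```bash
python3 -m jog '{"xyz":[[0.05,0.15,-2],[0.05,0.15,-5],[0.05,0.15,-7],[0.05,0.15,-9],[0.05,0.15,-11],[0.05,0.15,-12.5],[0.05,0.15,-13.5],[0.05,0.15,-14.3],[0.05,0.15,-14.3],[0.05,0.15,-14.3]],"delta_rot":[[0,0,0],[0,0,0],[0,0,0],[0,0,0],[0,0,0],[0,0,0],[0,0,0],[0,0,0],[0,0,0],[0,0,0]]}' -0.1
python3 - <<'E'
from h import *
o=r.get_obs();print(o['tcp_pos'],o['ft_force'],o['finger_gap'])
cv2.imwrite('pics/w2.png',r.grab_frame('wrist'))
E
```

```text
time_s: 3.8
tcp_pos: [0.5542, -0.0852, 0.096]
tcp_rot: [-0.0, 1.0, 0.0, 0.001]
ft_force: [0.8, -0.0, 0.6]
finger_gap: 0.0387
[ 0.55417626 -0.08522025  0.09599175] [ 0.80699921 -0.02361405  0.61699321] 0.038667161218906246
```

View pics/w2.png

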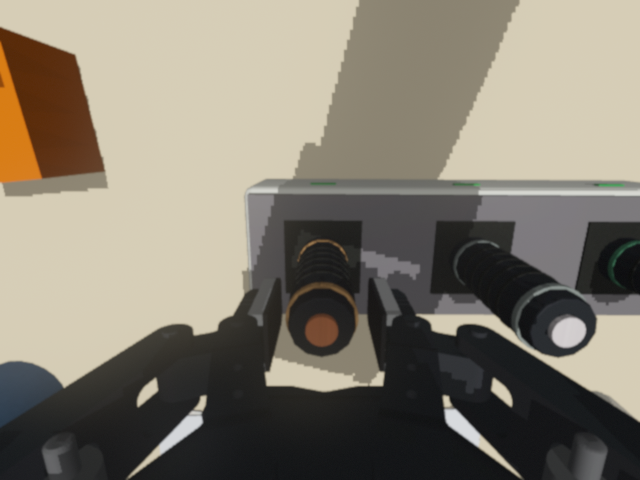

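The orange-ringed handle (top at about 322,330) stands centred between the pads (265 and 380), so I narrow the jaws in steps while watching the force.

```bash
Z='"delta_rot":[[0,0,0],[0,0,0],[0,0,0]]}'; python3 -m jog '{"xyz":[[0,0,0],[0,0,0],[0,0,0]],"delta_rot":[[0,0,0],[0,0,0],[0,0,0]]}' -0.2; python3 -m jog '{"xyz":[[0,0,0],[0,0,0],[0,0,0]],"delta_rot":[[0,0,0],[0,0,0],[0,0,0]]}' -0.27
```

```text
time_s: 4.15
tcp_pos: [0.5547, -0.0855, 0.0968]
tcp_rot: [-0.0, 1.0, 0.0, 0.002]
ft_force: [0.2, 0.9, -0.2]
finger_gap: 0.0343
time_s: 4.45
tcp_pos: [0.5547, -0.0855, 0.0968]
tcp_rot: [-0.0, 1.0, 0.0, 0.002]
ft_force: [-0.1, -0.8, -1.2]
finger_gap: 0.0312
```

```bash
python3 -m jog '{"xyz":[[0,0.05,0],[0,0.1,0],[0,0.15,0],[0,0.15,0]],"delta_rot":[[0,0,0],[0,0,0],[0,0,0],[0,0,0]]}'; python3 -m jog '{"xyz":[[0,0.05,0],[0,0.1,0],[0,0.1,0]],"delta_rot":[[0,0,0],[0,0,0],[0,0,0]]}'
python3 -c "
from h import *
for i in range(3):
  print(r.get_obs()['ft_force'],r.get_obs()['moment']); r.grab_frame('top')"
```

```text
time_s: 4.85
tcp_pos: [0.5547, -0.0839, 0.0968]
tcp_rot: [-0.0, 1.0, 0.0, 0.002]
ft_force: [0.9, -0.2, -0.6]
finger_gap: 0.0313
time_s: 5.15
tcp_pos: [0.5547, -0.0829, 0.0969]
tcp_rot: [-0.0, 1.0, 0.0, 0.002]
ft_force: [0.2, -0.7, -1.2]
finger_gap: 0.0308
[ 0.23453408 -0.72702309 -1.17277662] [-0.05631946  0.02308015 -0.01897502]
[ 0.1587106  -0.29539628 -0.31361988] [ 0.01150189 -0.00625233  0.01875638]
[0.60392888 0.021002   0.13375876] [-0.06874806 -0.00673253 -0.02960238]
```

Still under the noise, so I go on in 1 mm steps.

```bash
python3 -m jog '{"xyz":[[0,0.05,0],[0,0.1,0],[0,0.1,0]],"delta_rot":[[0,0,0],[0,0,0],[0,0,0]]}'
python3 -c "
from h import *
for i in range(4):
  print(r.get_obs()['ft_force'][1].round(2),end=' '); r.grab_frame('top')"
```

```text
time_s: 5.6
tcp_pos: [0.5547, -0.0819, 0.0969]
tcp_rot: [-0.0, 1.0, 0.0, 0.002]
ft_force: [0.8, -0.6, -0.5]
finger_gap: 0.0311
-0.6 0.05 -0.33 -0.76
```

```bash
python3 -m jog '{"xyz":[[0,0.05,0],[0,0.1,0],[0,0.1,0]],"delta_rot":[[0,0,0],[0,0,0],[0,0,0]]}'
python3 -c "
from h import *
for i in range(4):
  print(r.get_obs()['ft_force'][1].round(2),end=' '); r.grab_frame('top')"
```

```text
time_s: 6.1
tcp_pos: [0.5547, -0.0809, 0.0968]
tcp_rot: [-0.0, 1.0, 0.0, 0.002]
ft_force: [-0.5, -0.4, 0.1]
finger_gap: 0.0314
-0.37 -0.26 -0.95 -0.14
```

```bash
python3 -m jog '{"xyz":[[0,0.05,0],[0,0.1,0],[0,0.1,0]],"delta_rot":[[0,0,0],[0,0,0],[0,0,0]]}'
python3 -c "
from h import *
for i in range(4):
  print(r.get_obs()['ft_force'][1].round(2),end=' '); r.grab_frame('top')
cv2.imwrite('pics/w3.png',r.grab_frame('wrist'))"
```

```text
time_s: 6.6
tcp_pos: [0.5547, -0.0799, 0.0968]
tcp_rot: [-0.0, 1.0, 0.0, 0.002]
ft_force: [-0.3, -0.5, -0.0]
finger_gap: 0.031
-0.45 0.1 0.39 -0.59
```

View pics/w3.png

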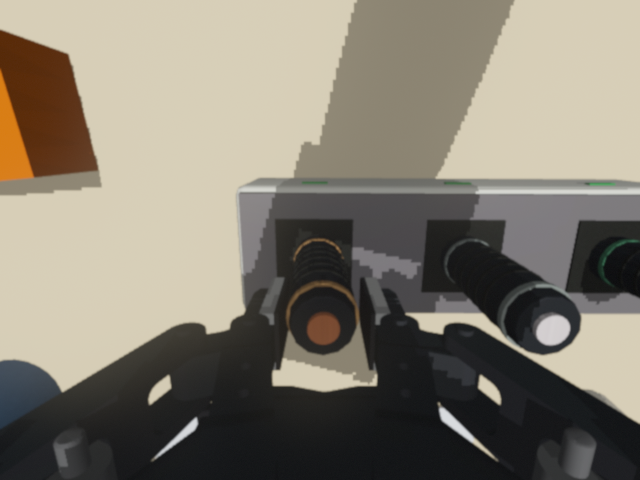

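```bash
python3 -m jog '{"xyz":[[0,0.05,0],[0,0.1,0],[0,0.1,0]],"delta_rot":[[0,0,0],[0,0,0],[0,0,0]]}'
python3 -c "
from h import *
for i in range(4):
  print(r.get_obs()['ft_force'][1].round(2),end=' '); r.grab_frame('top')"
python3 -m jog '{"xyz":[[0,0.05,0],[0,0.1,0],[0,0.1,0]],"delta_rot":[[0,0,0],[0,0,0],[0,0,0]]}'
python3 -c "
from h import *
for i in range(4):
  print(r.get_obs()['ft_force'][1].round(2),end=' '); r.grab_frame('top')"
```

```text
time_s: 7.15
tcp_pos: [0.5547, -0.0789, 0.0968]
tcp_rot: [-0.0, 1.0, 0.0, 0.002]
ft_force: [0.0, 0.2, 0.0]
finger_gap: 0.0311
0.2 -0.7 -0.31 -1.12 time_s: 7.65
tcp_pos: [0.5547, -0.0779, 0.0968]
tcp_rot: [-0.0, 1.0, 0.0, 0.002]
ft_force: [0.2, -0.4, 0.3]
finger_gap: 0.0311
-0.35 -0.3 -0.66 0.01
```

```bash
python3 -m jog '{"xyz":[[0,0.05,0],[0,0.1,0],[0,0.1,0]],"delta_rot":[[0,0,0],[0,0,0],[0,0,0]]}'
python3 -c "
from h import *
for i in range(4):
  print(r.get_obs()['ft_force'][1].round(2),end=' '); r.grab_frame('top')"
python3 -m jog '{"xyz":[[0,0.05,0],[0,0.1,0],[0,0.1,0]],"delta_rot":[[0,0,0],[0,0,0],[0,0,0]]}'
python3 -c "
from h import *
for i in range(4):
  print(r.get_obs()['ft_force'][1].round(2),end=' '); r.grab_frame('top')
cv2.imwrite('pics/w4.png',r.grab_frame('wrist'))"
```

```text
time_s: 8.15
tcp_pos: [0.5546, -0.0769, 0.0968]
tcp_rot: [-0.0, 1.0, 0.0, 0.002]
ft_force: [-0.6, -0.4, -0.2]
finger_gap: 0.0314
-0.43 -0.76 0.33 0.28 time_s: 8.65
tcp_pos: [0.5547, -0.0759, 0.0968]
tcp_rot: [-0.0, 1.0, 0.0, 0.002]
ft_force: [0.6, 0.1, -0.2]
finger_gap: 0.0314
0.09 0.01 -0.16 0.83
```

View pics/w4.png

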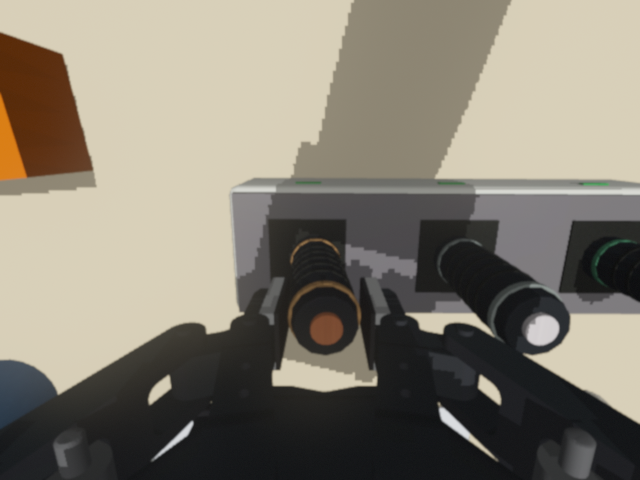

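```bash
python3 -m jog '{"xyz":[[0,0.05,0],[0,0.1,0],[0,0.1,0]],"delta_rot":[[0,0,0],[0,0,0],[0,0,0]]}'
python3 -c "
from h import *
for i in range(4):
  print(r.get_obs()['ft_force'][1].round(2),end=' '); r.grab_frame('top')"
python3 -m jog '{"xyz":[[0,0.05,0],[0,0.1,0],[0,0.1,0]],"delta_rot":[[0,0,0],[0,0,0],[0,0,0]]}'
python3 -c "
from h import *
for i in range(4):
  print(r.get_obs()['ft_force'][1].round(2),r.get_obs()['moment'].round(2),end=' '); r.grab_frame('top')"
```

```text
time_s: 9.2
tcp_pos: [0.5547, -0.0748, 0.0968]
tcp_rot: [-0.0, 1.0, 0.0, 0.002]
ft_force: [-1.3, -0.3, -0.8]
finger_gap: 0.0312
-0.31 0.81 0.1 -0.43 time_s: 9.7
tcp_pos: [0.5547, -0.074, 0.0968]
tcp_rot: [-0.0, 1.0, -0.0, 0.002]
ft_force: [0.1, -0.1, 0.1]
finger_gap: 0.0315
-0.09 [-0.17 -0.   -0.01] -0.98 [-0.17  0.02  0.01] -1.17 [-0.14 -0.   -0.  ] -0.85 [-0.17 -0.06 -0.04]
```

```bash
python3 -m jog '{"xyz":[[0,0.05,0],[0,0.05,0]],"delta_rot":[[0,0,0],[0,0,0]]}'
python3 -c "
from h import *
for i in range(4):
  print(r.get_obs()['ft_force'][1].round(2),r.get_obs()['moment'][0].round(2),end=' '); r.grab_frame('top')"
python3 -m jog '{"xyz":[[0,0.05,0],[0,0.05,0]],"delta_rot":[[0,0,0],[0,0,0]]}'
python3 -c "
from h import *
for i in range(4):
  print(r.get_obs()['ft_force'][1].round(2),r.get_obs()['moment'][0].round(2),end=' '); r.grab_frame('top')"
```

```text
time_s: 10.1
tcp_pos: [0.5548, -0.0736, 0.0969]
tcp_rot: [-0.0, 1.0, -0.0, 0.002]
ft_force: [0.1, -1.3, -0.1]
finger_gap: 0.0315
-1.26 -0.21 -0.52 -0.29 -1.39 -0.25 -1.28 -0.26 time_s: 10.5
tcp_pos: [0.5549, -0.0731, 0.0971]
tcp_rot: [-0.0, 1.0, -0.0, 0.002]
ft_force: [0.3, -1.6, 2.4]
finger_gap: 0.0309
-1.59 -0.24 -2.2 -0.28 -1.61 -0.27 -1.54 -0.24
```

```bash
python3 -m jog '{"xyz":[[0,0.05,0],[0,0.1,0],[0,0.1,0]],"delta_rot":[[0,0,0],[0,0,0],[0,0,0]]}'
python3 -c "
from h import *
for i in range(4):
  print(r.get_obs()['ft_force'].round(2),r.get_obs()['moment'][0].round(2),end=' '); r.grab_frame('top')
cv2.imwrite('pics/w5.png',r.grab_frame('wrist'))"
```

```text
time_s: 11.0
tcp_pos: [0.5549, -0.0721, 0.0972]
tcp_rot: [-0.0, 1.0, -0.0, 0.002]
ft_force: [0.1, -0.8, 1.9]
finger_gap: 0.0315
[ 0.14 -0.77  1.91] -0.33 [-0.21 -1.37  2.05] -0.27 [ 0.18 -1.49  1.58] -0.35 [ 0.43 -1.2   1.52] -0.3
```

View pics/w5.png

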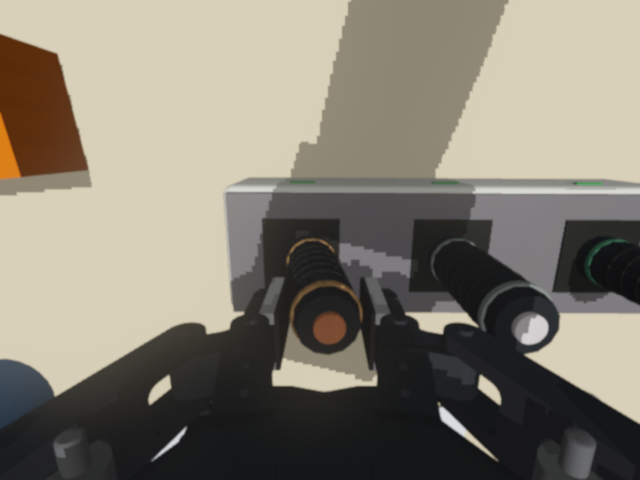

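```bash
python3 -c "
from h import *
o=r.get_obs(); print(o['tcp_pos'],wpix(330,328,.148,o['tcp_pos'],o['tcp_rot']))
print(wpix(530,328,.148,o['tcp_pos'],o['tcp_rot']))
print(wpix(302,256,.064,o['tcp_pos'],o['tcp_rot']),wpix(452,256,.064,o['tcp_pos'],o['tcp_rot']))
im=r.grab_frame('side');cv2.imwrite('pics/s5.png',cv2.resize(im[190:360,250:470],None,fx=3,fy=3))
"
python3 -m jog '{"xyz":[[0,0.05,0],[0,0.1,0],[0,0.1,0]],"delta_rot":[[0,0,0],[0,0,0],[0,0,0]]}'
python3 -c "
from h import *
for i in range(4):
  print(r.get_obs()['ft_force'].round(2),r.get_obs()['moment'][0].round(2),end=' '); r.grab_frame('top')"
```

```text
[ 0.55486029 -0.07214468  0.09706699] [ 0.55498866 -0.06944493  0.148     ]
[0.55490588 0.00557341 0.148     ]
[ 0.55404174 -0.08515534  0.064     ] [0.55392983 0.00652039 0.064     ]
time_s: 11.6
tcp_pos: [0.5549, -0.0712, 0.0972]
tcp_rot: [-0.0, 1.0, -0.0, 0.002]
ft_force: [0.2, -1.2, 1.8]
finger_gap: 0.031
[ 0.25 -1.16  1.82] -0.42 [-0.01 -1.95  2.52] -0.35 [-0.38 -1.71  1.76] -0.37 [-0.14 -1.57  1.73] -0.34
```

View pics/s5.png

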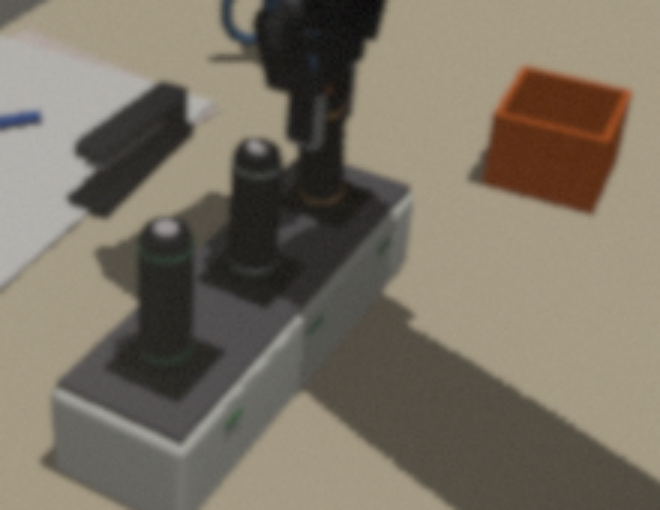

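```bash
python3 -m jog '{"xyz":[[0,0.05,0],[0,0.1,0],[0,0.1,0]],"delta_rot":[[0,0,0],[0,0,0],[0,0,0]]}'
python3 -c "
from h import *
for i in range(4):
  print(r.get_obs()['ft_force'].round(2),r.get_obs()['moment'][0].round(2),end=' '); r.grab_frame('top')"
python3 -m jog '{"xyz":[[0,0.05,0],[0,0.05,0]],"delta_rot":[[0,0,0],[0,0,0]]}'
python3 -c "
from h import *
for i in range(4):
  print(r.get_obs()['ft_force'].round(2),r.get_obs()['moment'][0].round(2),end=' '); r.grab_frame('top')"
```

```text
time_s: 12.1
tcp_pos: [0.555, -0.0704, 0.0973]
tcp_rot: [-0.0, 1.0, -0.001, 0.002]
ft_force: [-0.2, -2.3, 2.2]
finger_gap: 0.031
[-0.19 -2.34  2.19] -0.57 [ 0.12 -2.58  1.74] -0.61 [ 0.33 -2.81  1.97] -0.59 [ 0.33 -3.    2.77] -0.66 time_s: 12.5
tcp_pos: [0.5551, -0.07, 0.0973]
tcp_rot: [-0.0, 1.0, -0.001, 0.002]
ft_force: [0.0, -3.0, 2.3]
finger_gap: 0.0315
[ 0.02 -2.96  2.31] -0.65 [-0.23 -2.9   2.24] -0.67 [ 0.58 -3.84  4.1 ] -0.67 [-0.26 -3.27  2.18] -0.7
```

```bash
python3 -m jog '{"xyz":[[0,0.05,0],[0,0.1,0],[0,0.1,0]],"delta_rot":[[0,0,0],[0,0,0],[0,0,0]]}'
python3 -c "
from h import *
for i in range(4):
  print(r.get_obs()['ft_force'].round(2),r.get_obs()['moment'][0].round(2),end=' '); r.grab_frame('top')"
python3 -m jog '{"xyz":[[0,0.05,0],[0,0.05,0]],"delta_rot":[[0,0,0],[0,0,0]]}'
python3 -c "
from h import *
for i in range(4):
  print(r.get_obs()['ft_force'].round(2),r.get_obs()['moment'][0].round(2),end=' '); r.grab_frame('top')"
```

```text
time_s: 13.0
tcp_pos: [0.5552, -0.0692, 0.0974]
tcp_rot: [-0.0, 1.0, -0.001, 0.002]
ft_force: [0.3, -4.3, 2.4]
finger_gap: 0.0313
[ 0.31 -4.32  2.43] -0.94 [ 0.89 -5.06  3.09] -0.9 [-0.81 -3.91  2.61] -0.89 [ 0.14 -4.54  2.83] -0.93 time_s: 13.4
tcp_pos: [0.5552, -0.0687, 0.0975]
tcp_rot: [-0.0, 1.0, -0.001, 0.002]
ft_force: [0.5, -5.8, 3.3]
finger_gap: 0.0309
[ 0.5  -5.8   3.31] -1.03 [-0.44 -4.21  2.29] -1.07 [-0.72 -4.67  3.04] -1.05 [ 1.13 -4.67  2.02] -1.06
```

```bash
python3 -m jog '{"xyz":[[0,0.05,0],[0,0.05,0],[0,0.05,0]],"delta_rot":[[0,0,0],[0,0,0],[0,0,0]]}'
python3 -c "
from h import *
for i in range(4):
  print(r.get_obs()['ft_force'].round(2),r.get_obs()['moment'][0].round(2),end=' '); r.grab_frame('top')
cv2.imwrite('pics/w6.png',r.grab_frame('wrist'))"
python3 -m jog '{"xyz":[[0,-0.2,0],[0,-0.5,0],[0,-0.9,0],[0,-1.3,0],[0,-1.7,0],[0,-2,0],[0,-2.3,0],[0,-2.5,0],[0,-2.6,0],[0,-2.6,0]],"delta_rot":[[0,0,0],[0,0,0],[0,0,0],[0,0,0],[0,0,0],[0,0,0],[0,0,0],[0,0,0],[0,0,0],[0,0,0]]}'
python3 -c "
from h import *
for i in range(4):
  print(r.get_obs()['ft_force'].round(2),r.get_obs()['moment'][0].round(2),end=' '); r.grab_frame('top')"
```

```text
time_s: 13.9
tcp_pos: [0.5552, -0.0684, 0.0975]
tcp_rot: [-0.0, 1.0, -0.001, 0.002]
ft_force: [-0.2, -5.4, 2.5]
finger_gap: 0.0314
[-0.16 -5.4   2.53] -1.18 [-0.37 -5.3   2.42] -1.1 [-0.11 -5.35  2.02] -1.12 [-0.24 -5.35  2.45] -1.09 time_s: 15.15
tcp_pos: [0.5553, -0.0942, 0.0976]
tcp_rot: [-0.0, 1.0, -0.001, 0.002]
ft_force: [-0.4, 0.5, -0.0]
finger_gap: 0.0313
[-0.38  0.54 -0.02] 0.14 [-0.61  1.71  0.57] 0.1 [0.12 1.57 0.25] 0.12 [ 0.36  0.46 -0.08] 0.1
```

View pics/w6.png

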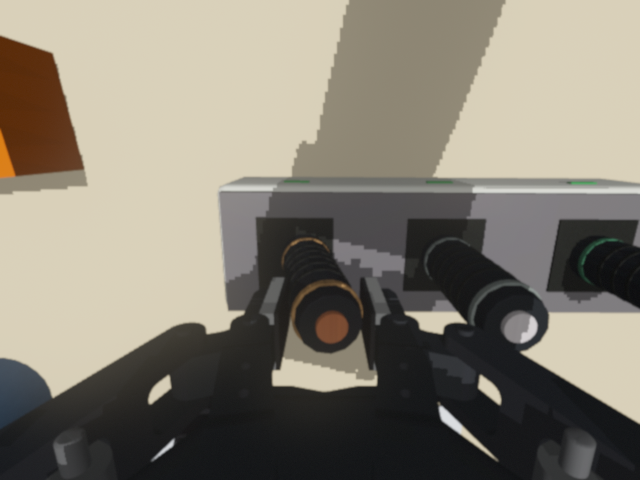

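The handle leans clearly left (top at 332,327, with its base ring at 305,250). Now I push right.

```bash
cat > f.py <<'E'
from h import *
F=[]
for i in range(4):
    o=r.get_obs();F.append([*o['ft_force'],o['moment'][0]]); r.grab_frame('top')
print(np.mean(F,0).round(2))
E
python3 -m jog '{"xyz":[[0,-0.1,0],[0,-0.2,0],[0,-0.3,0],[0,-0.3,0]],"delta_rot":[[0,0,0],[0,0,0],[0,0,0],[0,0,0]]}'; python3 f.py
python3 -m jog '{"xyz":[[0,-0.1,0],[0,-0.2,0],[0,-0.2,0]],"delta_rot":[[0,0,0],[0,0,0],[0,0,0]]}';python3 f.py
```

```text
time_s: 15.75
tcp_pos: [0.5554, -0.0974, 0.0978]
tcp_rot: [-0.0, 1.0, -0.001, 0.003]
ft_force: [0.3, 1.9, 1.1]
finger_gap: 0.0312
[0.3  1.48 1.31 0.21]
time_s: 16.25
tcp_pos: [0.5553, -0.0994, 0.0976]
tcp_rot: [-0.0, 1.0, -0.001, 0.002]
ft_force: [-0.0, 0.1, 1.0]
finger_gap: 0.0312
[0.04 0.78 1.43 0.24]
```

```bash
python3 -m jog '{"xyz":[[0,-0.05,0],[0,-0.1,0],[0,-0.1,0]],"delta_rot":[[0,0,0],[0,0,0],[0,0,0]]}'; python3 f.py
python3 -m jog '{"xyz":[[0,-0.05,0],[0,-0.1,0],[0,-0.1,0]],"delta_rot":[[0,0,0],[0,0,0],[0,0,0]]}';python3 f.py
python3 -m jog '{"xyz":[[0,-0.05,0],[0,-0.1,0],[0,-0.1,0]],"delta_rot":[[0,0,0],[0,0,0],[0,0,0]]}';python3 f.py
```

```text
time_s: 16.75
tcp_pos: [0.5552, -0.1004, 0.0975]
tcp_rot: [-0.0, 1.0, -0.001, 0.002]
ft_force: [0.1, 0.7, 1.0]
finger_gap: 0.0315
[0.07 1.49 1.41 0.26]
time_s: 17.25
tcp_pos: [0.5553, -0.1014, 0.0976]
tcp_rot: [-0.0, 1.0, -0.001, 0.002]
ft_force: [-0.6, 2.0, 1.2]
finger_gap: 0.0309
[-0.28  1.57  1.5   0.31]
time_s: 17.75
tcp_pos: [0.5553, -0.1022, 0.0976]
tcp_rot: [-0.0, 1.0, -0.001, 0.003]
ft_force: [-0.3, 2.5, 2.9]
finger_gap: 0.0314
[-0.11  2.89  2.63  0.54]
```

```bash
python3 -m jog '{"xyz":[[0,-0.05,0],[0,-0.1,0],[0,-0.1,0]],"delta_rot":[[0,0,0],[0,0,0],[0,0,0]]}'; python3 f.py
python3 -m jog '{"xyz":[[0,-0.05,0],[0,-0.05,0]],"delta_rot":[[0,0,0],[0,0,0]]}';python3 f.py
python3 -m jog '{"xyz":[[0,-0.05,0],[0,-0.05,0]],"delta_rot":[[0,0,0],[0,0,0]]}';python3 f.py
python3 -c "
from h import *
cv2.imwrite('pics/w7.png',r.grab_frame('wrist'))"
```

```text
time_s: 18.25
tcp_pos: [0.5554, -0.1031, 0.0978]
tcp_rot: [-0.0, 1.0, -0.001, 0.003]
ft_force: [-0.2, 3.2, 2.1]
finger_gap: 0.0313
[0.19 3.88 2.91 0.81]
time_s: 18.65
tcp_pos: [0.5554, -0.1035, 0.0978]
tcp_rot: [-0.0, 1.0, -0.001, 0.003]
ft_force: [-0.3, 4.5, 4.0]
finger_gap: 0.0313
[0.15 4.32 3.94 0.97]
time_s: 19.05
tcp_pos: [0.5554, -0.1039, 0.0978]
tcp_rot: [-0.0, 1.0, -0.001, 0.003]
ft_force: [0.0, 4.2, 3.4]
finger_gap: 0.0316
[0.04 4.43 3.68 1.07]
```

View pics/w7.png

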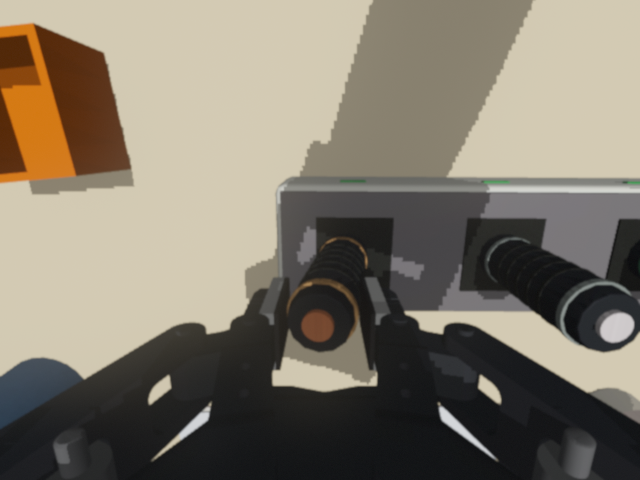

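It leans right too (top 318,325, base ring 345,250), so it's loose on both sides. I centre, grip and check the forces before lifting.

```bash
python3 -m jog '{"xyz":[[0,-0.05,0],[0,-0.05,0],[0,0.3,0],[0,0.7,0],[0,1.1,0],[0,1.5,0],[0,1.75,0],[0,1.77,0],[0,1.77,0]],"delta_rot":[[0,0,0],[0,0,0],[0,0,0],[0,0,0],[0,0,0],[0,0,0],[0,0,0],[0,0,0],[0,0,0]]}'; python3 f.py
python3 -m jog '{"xyz":[[0,0,0],[0,0,0],[0,0,0],[0,0,0],[0,0,0],[0,0,0]],"delta_rot":[[0,0,0],[0,0,0],[0,0,0],[0,0,0],[0,0,0],[0,0,0]]}' -1;python3 f.py
```

```text
time_s: 20.2
tcp_pos: [0.5553, -0.0862, 0.0977]
tcp_rot: [-0.0, 1.0, -0.001, 0.003]
ft_force: [-0.2, -0.2, -0.0]
finger_gap: 0.0311
[-0.03  0.51  0.2   0.04]
time_s: 21.0
tcp_pos: [0.5556, -0.0863, 0.0981]
tcp_rot: [-0.0, 1.0, -0.001, 0.003]
ft_force: [0.6, 1.6, 1.9]
finger_gap: 0.0261
[0.1  1.27 2.82 0.39]
```

```bash
python3 -m jog '{"xyz":[[0,0,0.2],[0,0,0.5],[0,0,0.8],[0,0,1.0]],"delta_rot":[[0,0,0],[0,0,0],[0,0,0],[0,0,0]]}'; python3 f.py
python3 -m jog '{"xyz":[[0,0,0.5],[0,0,1.5],[0,0,3],[0,0,4.5],[0,0,6],[0,0,7.5],[0,0,9],[0,0,10.5],[0,0,11],[0,0,11]],"delta_rot":[[0,0,0],[0,0,0],[0,0,0],[0,0,0],[0,0,0],[0,0,0],[0,0,0],[0,0,0],[0,0,0],[0,0,0]]}';python3 f.py
python3 -c "
from h import *
cv2.imwrite('pics/s8.png',r.grab_frame('side'))"
```

```text
time_s: 21.6
tcp_pos: [0.5555, -0.0865, 0.1081]
tcp_rot: [-0.0, 1.0, -0.001, 0.003]
ft_force: [0.1, -0.4, -1.7]
finger_gap: 0.0262
[ 0.24 -0.23 -1.32 -0.02]
time_s: 22.8
tcp_pos: [0.5562, -0.0866, 0.2194]
tcp_rot: [-0.0, 1.0, -0.001, 0.004]
ft_force: [-0.4, 1.1, -2.5]
finger_gap: 0.026
[-0.42 -0.25 -1.81 -0.03]
```

View pics/s8.png

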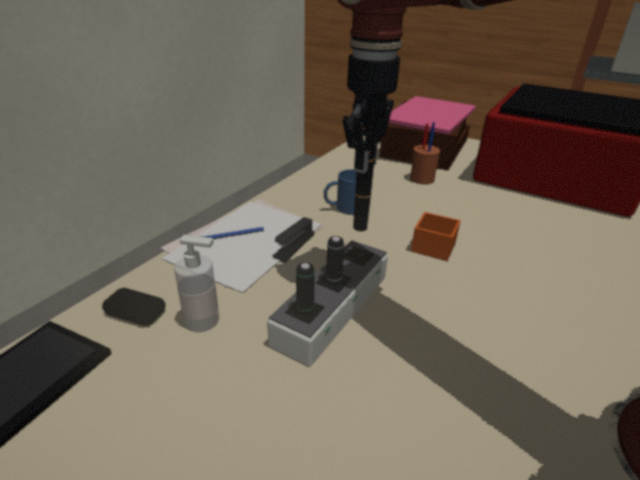

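```bash
python3 -m jog '{"xyz":[[-1,-2.5,0],[-2.5,-6,0],[-4,-10,0],[-6,-14,0],[-7.5,-18,0],[-8.3,-20,0],[-8.5,-20.6,0],[-8.5,-20.6,0],[-8.5,-20.6,0]],"delta_rot":[[0,0,0],[0,0,0],[0,0,0],[0,0,0],[0,0,0],[0,0,0],[0,0,0],[0,0,0],[0,0,0]]}'
python3 -c "
from h import *
o=r.get_obs();print(o['tcp_pos'],o['tcp_rot']);a=r.grab_frame('wrist');b=r.grab_frame('side')
cv2.imwrite('pics/w9.png',a);cv2.imwrite('pics/s9.png',b[120:300,300:540].repeat(3,0).repeat(3,1))"
```

```text
time_s: 23.95
tcp_pos: [0.4702, -0.2913, 0.2164]
tcp_rot: [-0.001, 1.0, 0.0, 0.002]
ft_force: [-0.2, 0.6, -1.6]
finger_gap: 0.0262
[ 0.47022364 -0.29130279  0.21635151] [-5.97963282e-04  9.99998430e-01  9.42612200e-05  1.66528825e-03]
```

View pics/w9.png

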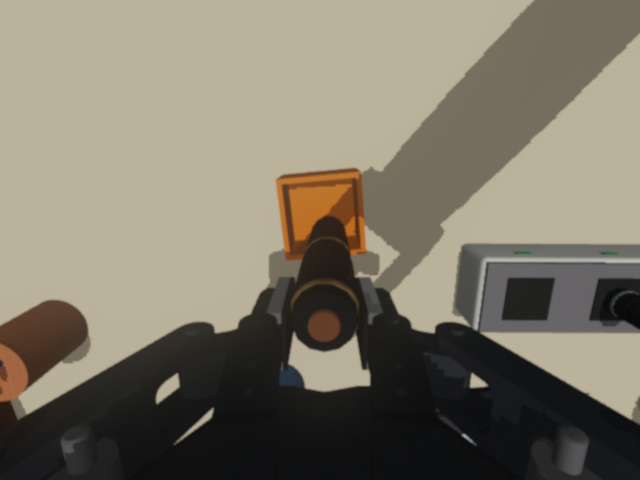

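View pics/s9.png

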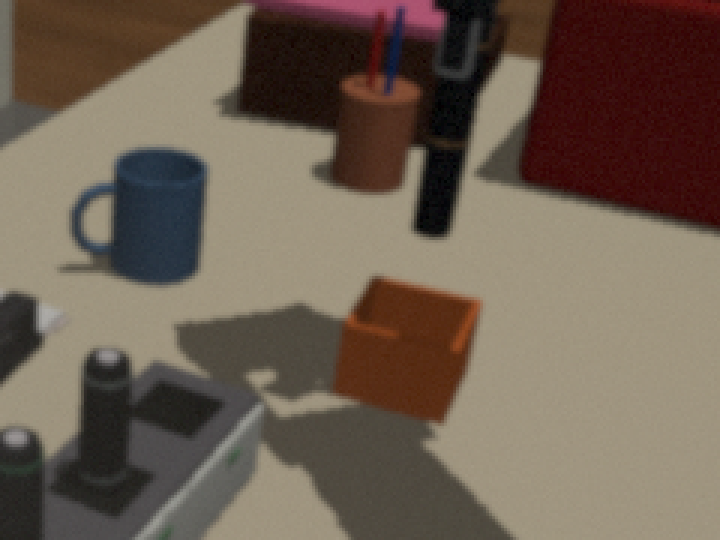

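```bash
python3 -c "
from h import *
p=np.array([0.47022364,-0.29130279,0.21635151]);q=[-5.97963282e-04,9.99998430e-01,9.42612200e-05,1.66528825e-03]
P=np.array([wpix(u,v,.06,p,q) for u,v in [(277,178),(361,169),(367,252),(287,260)]]);print(P.round(4),P.mean(0))
print(wpix(325,326,.269,p,q),wpix(328,222,.126,p,q))"
```

```text
[[ 0.4333 -0.3346  0.06  ]
 [ 0.4249 -0.2567  0.06  ]
 [ 0.5053 -0.2483  0.06  ]
 [ 0.5137 -0.3274  0.06  ]] [ 0.46929537 -0.29175953  0.06      ]
[ 0.46858314 -0.29051826  0.269     ] [ 0.46065448 -0.28777889  0.126     ]
```

```bash
python3 -m jog '{"xyz":[[0.2,-0.1,-1],[0.2,-0.1,-2.5],[0.2,-0.1,-4],[0.2,-0.1,-5.5],[0.2,-0.1,-7],[0.2,-0.1,-8.5],[0.2,-0.1,-9.7],[0.2,-0.1,-10.5],[0.2,-0.1,-10.8],[0.2,-0.1,-10.8]],"delta_rot":[[0,0,0],[0,0,0],[0,0,0],[0,0,0],[0,0,0],[0,0,0],[0,0,0],[0,0,0],[0,0,0],[0,0,0]]}';python3 f.py
python3 -c "
from h import *
cv2.imwrite('pics/w10.png',r.grab_frame('wrist'))"
```

```text
time_s: 25.05
tcp_pos: [0.4724, -0.2921, 0.1083]
tcp_rot: [-0.001, 1.0, -0.0, 0.002]
ft_force: [-0.8, -0.4, -0.9]
finger_gap: 0.0267
[-0.21 -0.19 -1.43 -0.01]
```

View pics/w10.png

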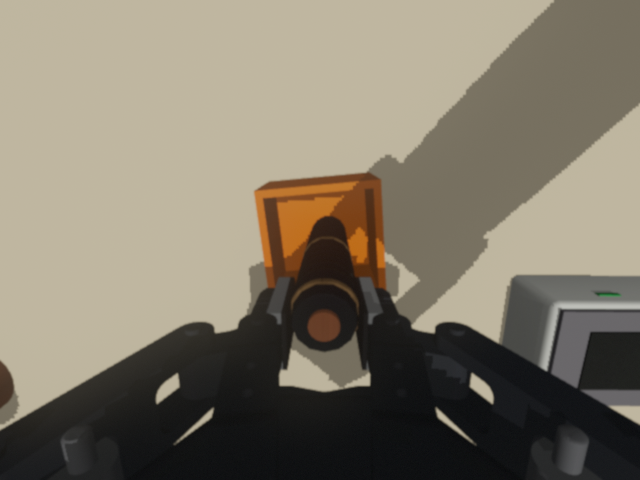

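The handle is inside the box, with its foot near (330,225) and clear of the walls. I lower it in small steps.

```bash
python3 -m jog '{"xyz":[[0,0,-0.2],[0,0,-0.5],[0,0,-0.8],[0,0,-0.8]],"delta_rot":[[0,0,0],[0,0,0],[0,0,0],[0,0,0]]}';python3 f.py
python3 -m jog '{"xyz":[[0,0,-0.1],[0,0,-0.2],[0,0,-0.2]],"delta_rot":[[0,0,0],[0,0,0],[0,0,0]]}';python3 f.py
```

```text
time_s: 25.7
tcp_pos: [0.4725, -0.2921, 0.1007]
tcp_rot: [-0.001, 1.0, -0.0, 0.002]
ft_force: [-0.3, -1.7, -1.4]
finger_gap: 0.0263
[-0.51  0.03 -1.41 -0.01]
time_s: 26.2
tcp_pos: [0.4728, -0.2924, 0.0993]
tcp_rot: [-0.001, 1.0, -0.001, 0.002]
ft_force: [0.4, 0.5, -2.4]
finger_gap: 0.026
[-0.17  0.09 -2.06 -0.02]
```

```bash
python3 -m jog '{"xyz":[[0,0,-0.1],[0,0,-0.2],[0,0,-0.2]],"delta_rot":[[0,0,0],[0,0,0],[0,0,0]]}';python3 f.py
python3 -m jog '{"xyz":[[0,0,-0.1],[0,0,-0.1]],"delta_rot":[[0,0,0],[0,0,0]]}';python3 f.py
python3 -m jog '{"xyz":[[0,0,-0.1],[0,0,-0.1]],"delta_rot":[[0,0,0],[0,0,0]]}';python3 f.py
```

```text
time_s: 26.7
tcp_pos: [0.4728, -0.2924, 0.0973]
tcp_rot: [-0.001, 1.0, -0.001, 0.002]
ft_force: [0.1, 0.3, -1.3]
finger_gap: 0.0262
[ 0.28 -0.3  -1.4   0.02]
time_s: 27.1
tcp_pos: [0.4729, -0.2924, 0.0964]
tcp_rot: [-0.001, 1.0, -0.001, 0.002]
ft_force: [-0.2, 0.0, -1.7]
finger_gap: 0.0261
[ 0.49  0.   -1.82 -0.  ]
time_s: 27.5
tcp_pos: [0.4729, -0.2924, 0.0953]
tcp_rot: [-0.001, 1.0, -0.001, 0.002]
ft_force: [0.1, -0.3, -1.4]
finger_gap: 0.0266
[ 0.24  0.02 -1.35 -0.  ]
```

```bash
python3 -m jog '{"xyz":[[0,0,-0.1],[0,0,-0.1]],"delta_rot":[[0,0,0],[0,0,0]]}';python3 f.py
python3 -m jog '{"xyz":[[0,0,-0.1],[0,0,-0.1]],"delta_rot":[[0,0,0],[0,0,0]]}';python3 f.py
python3 -m jog '{"xyz":[[0,0,-0.1],[0,0,-0.1]],"delta_rot":[[0,0,0],[0,0,0]]}';python3 f.py
```

```text
time_s: 27.9
tcp_pos: [0.4733, -0.2926, 0.095]
tcp_rot: [-0.001, 1.0, -0.001, 0.003]
ft_force: [0.0, -0.0, 1.0]
finger_gap: 0.0264
[-0.36  0.61  0.9   0.14]
time_s: 28.3
tcp_pos: [0.4737, -0.2928, 0.095]
tcp_rot: [-0.001, 1.0, -0.001, 0.003]
ft_force: [-2.0, 1.4, 5.2]
finger_gap: 0.0262
[-1.06  1.85  5.24  0.39]
time_s: 28.7
tcp_pos: [0.474, -0.2929, 0.095]
tcp_rot: [-0.001, 1.0, -0.001, 0.003]
ft_force: [-1.1, 2.4, 5.7]
finger_gap: 0.0262
[-0.97  1.98  6.06  0.49]
```

It rests on the floor. I ease off, open and retreat straight up.

```bash
python3 -m jog '{"xyz":[[0,0,0.05],[0,0,0.05]],"delta_rot":[[0,0,0],[0,0,0]]}'; python3 f.py
python3 -m jog '{"xyz":[[0,0,0],[0,0,0],[0,0,0],[0,0,0],[0,0,0],[0,0,0]],"delta_rot":[[0,0,0],[0,0,0],[0,0,0],[0,0,0],[0,0,0],[0,0,0]]}' 0.2;python3 f.py
python3 -c "
from h import *
cv2.imwrite('pics/w11.png',r.grab_frame('wrist'))"
```

```text
time_s: 29.1
tcp_pos: [0.4739, -0.2928, 0.0951]
tcp_rot: [-0.001, 1.0, -0.001, 0.003]
ft_force: [0.0, -0.0, 0.5]
finger_gap: 0.0266
[ 0.7  -0.2  -0.01 -0.03]
time_s: 29.9
tcp_pos: [0.4739, -0.2928, 0.0951]
tcp_rot: [-0.001, 1.0, -0.001, 0.003]
ft_force: [1.3, 0.4, -0.4]
finger_gap: 0.0514
[ 0.37  0.06 -0.29 -0.  ]
```

View pics/w11.png

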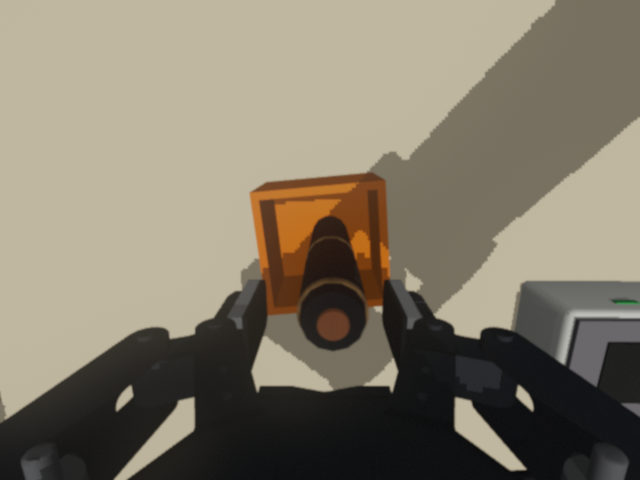

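The handle stands free between the open pads (top 333,324), so I go straight up.

```bash
python3 -m jog '{"xyz":[[0,0,0.5],[0,0,1.5],[0,0,3],[0,0,5],[0,0,7],[0,0,9],[0,0,11],[0,0,13],[0,0,15],[0,0,15]],"delta_rot":[[0,0,0],[0,0,0],[0,0,0],[0,0,0],[0,0,0],[0,0,0],[0,0,0],[0,0,0],[0,0,0],[0,0,0]]}'
python3 -m jog '{"xyz":[[-2,0,2],[-5,2,4],[-8,5,6],[-10,9,6],[-10,13,6],[-10,13,6],[-10,13,6]],"delta_rot":[[0,0,0],[0,0,0],[0,0,0],[0,0,0],[0,0,0],[0,0,0],[0,0,0]]}'
python3 -c "
from h import *
a=r.grab_frame('side');b=r.grab_frame('top')
cv2.imwrite('pics/e.png',np.vstack([a[150:390,200:500],b[130:370,200:500]]).repeat(1,0))
for q in ['stapler','sanitiser','mug']: print(q,[(d['position'].round(3) if hasattr(d['position'],'round') else d['position']) for d in r.recognise(q,'top')][:1])"
```

```text
time_s: 31.15
tcp_pos: [0.4755, -0.2941, 0.2507]
tcp_rot: [-0.001, 1.0, -0.004, 0.007]
ft_force: [0.6, 0.1, 0.2]
finger_gap: 0.0516
time_s: 31.85
tcp_pos: [0.3754, -0.1636, 0.3106]
tcp_rot: [-0.002, 1.0, -0.004, 0.007]
ft_force: [0.3, 0.5, 0.2]
finger_gap: 0.0511
stapler [[0.7198, -0.1218, 0.0475]]
sanitiser [[0.7175, 0.1429, 0.1201]]
mug [[0.7099, -0.3541, 0.0391]]
```

View pics/e.png

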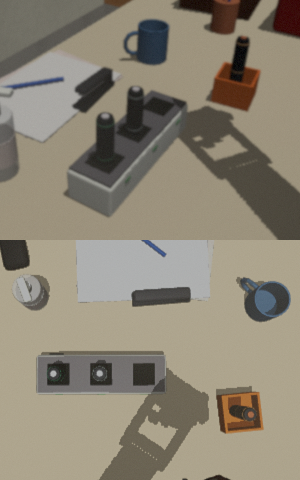

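The handle stands in the box, its well is empty, the other two stand upright, and the other items haven't moved.

```bash
python3 -c "
from cell import r
print(r.finish_job(), r.get_obs()['time_s'])"
```

```text
the job is handed in; nothing more can be done
the job is handed in; nothing more can be done
```

The loose handle was the right-hand one (well_3, orange ring). It now stands in the orange repair box, and I handed the job in at about 32 s. The job reports no verdict, so this rests on my own checks.

- **Finding it:** I tried the orange-ringed handle first. With the jaws 31 mm apart around it, not clamped, I rocked it left and then right. It moved about 12 mm each way at 1 to 2 N. The push then rose to about 5.4 N on the left and at least 4.4 N on the right, which I took as the edge of the well. The wrist pictures showed it leaning each way. I only clamped it afterwards, for the lift. I could not measure the contact on the well edge directly.
- **Latched handles:** I never touched the other two, so I did not test that they are latched; I only ruled them out because this one had play.
- **Placing:** the lift carried only the handle's weight, about 1.5 to 2 N. Pressing it onto the box floor peaked at about 6 N, and I eased that to about 0 before opening the jaws.
- **Last pictures:** the handle stands in the box, its well is empty and the other two are upright. The gripper is clear of everything.
- **Stapler, bottle and mug:** the network put them within about 6 mm of where they started, close to its own error, and I never went near them.

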